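# Square a filter plate on the fences and lay it on the beam stage

### The arm

A 6-joint arm with a two-finger parallel gripper is mounted at the origin on the work surface. World frame = base frame: x ahead of the robot, y to its left, z up, the work surface at z = 0. Lengths are in m, angles in degrees, forces in N, time in s.
With the tool pointing down it reaches from about 0.325 to 0.775 m from the base axis. Payload 5.5 kg.
Tool frame: the origin (TCP) lies at the centre of the arm's flange, where the gripper is bolted on; the fingertips stand 182 mm ahead of it and the grasp point (between the pads) lies 163 mm ahead of it; z points along the fingers, y is the direction in which the jaws open and shut (so a half turn about z gives the same grasp; the last joint's range is limited). The gripper opens to 88 mm and grips with 3 to 60 N. Pads are 20 mm wide; open, the fingers measure 115 mm over their backs; the gripper's body (75 mm by 178 mm) begins 61 mm behind the grasp point.
Start: joints at [65.162, 5.22, 70.514, -0, 104.267, -3.249], TCP at [0.221, 0.558, 0.405] pointing down, gripper open.
Joint ranges: [-164.24, 164.24], [-49.07, 125.15], [9.68, 141.18], [-86.29, 266.29], [3.28, 154.24], [-151.56, 151.56]. Speed limits (degrees/s): [147.25, 147.25, 172.46, 180, 180, 180].

### API

Orientations are given as [roll, pitch, yaw] about the fixed x, y, z axes, in that order (R = Rz(yaw) Ry(pitch) Rx(roll)).
In Python, from station import r gives the robot as it stands. The module is installed in compiled form; this text tells all that it offers. Calls block until the motion is done:
- r.reach(position, orientation): joint-space move of the TCP to a pose.
- r.servo_line(position, rotation=None, speed=0.15): straight line of the TCP; rotation=None keeps the orientation; speed is the mean speed in m/s.
- r.move_joints(angles): joint-space move.
- r.let_go() and r.grab(squeeze=None): open the fingers fully, or close them until they stop; squeeze is the grip in N (None keeps the last).
- r.wait(seconds).
- r.inverse_kinematics(position, orientation): joint angles nearest the present ones, or None.
- r.sense(): the state.
- r.snapshot(name): name is "scene" or "top" or "wrist"; returns a dict with "frame" (480x640x3 uint8, red, green, blue), "fx", "fy", "cx", "cy" (pixels), "dist_coeffs" ([k1, k2, p1, p2, k3] as OpenCV has them; the pictures are not rectified), "R" (3x3) and "t" (3): a world point X has camera coordinates R X + t. Camera axes: x right, y down, z forward; pixel columns grow to the right and rows downward; lengths in m; the calibration is good to about 2 mm. A picture is of the moment at which its call begins. There is no depth.
A pose or a line that the arm cannot do raises r.IKError and nothing moves.
- r.hand_in(): hands the job in, once; it reports no verdict.
The state is a dict: "clock": time; "joints": joint angles; "joint_vel": joint speeds; "joint_torque": joint torques, N m; "tcp_pos": TCP position; "orientation": TCP orientation; "contact_force": force on the tool from outside, world axes, zero at the start; "torque": the same for the moment, N m; "opening": finger opening in m.
Only numpy, scipy, OpenCV 4.12 (cv2) and the standard library are available. Lean on these libraries where they do the work, as an engineer would, in place of code of your own. Each camera call takes 0.05 s, during which the arm holds its last target.

### The job

On the white squaring board, slide the black framed filter plate, without lifting it, until it is fully home against both brass fences in the corner. Then pick it up by its two yellow grip pads and lay it gently, without dropping it, flat on the grey platform of the beam stage between the brass stops, either way round, and let go. Keep the fingers off the green glass and leave everything else on the table where it is.

Things in the scene. Friction and masses are not known exactly. Their poses are not given: they have to be found in the camera images.
- plate: black rectangular metal frame with a green glass window, loose, lying flat on the squaring board: 64 mm along its x, 140 mm along its y, 18 mm thick, 0.15 to 0.3 kg. Origin at the centre of its underside, z up. A bright yellow grip pad, 30 mm long along y, lies at the middle of each long side (at x = +32 and -32 mm, y = 0): it is gripped across x, 64 mm wide. It looks the same turned half round.
- window: the green glass in the plate's frame, 36 x 108 mm, centred, its top 10 mm below the top of the frame; not to be touched. Its origin is that of the plate.
- board: white squaring board fixed to the table, 200 mm along its x, 260 mm along its y, 10 mm thick; it may stand on the left or the right. Origin at the centre of its underside, z up. Brass fences stand on it in an L, on its +x and +y sides; they are straight bars 6 mm high above the board, 14 mm wide, so that the upper 12 mm of the plate stands clear above them for the fingers. The plate slides on the board with ordinary friction.
- long_fence (a point): fence for the plate's long side: a brass bar whose inner face (towards board -x) lies at board x = +70 mm, from y = -80 to +114 mm. The point is on that face's foot, opposite the middle of the home plate, on the board's upper face (board x = +70, y = +30 mm).
- short_fence (a point): fence for the plate's short side: a brass bar whose inner face (towards board -y) lies at board y = +100 mm, from x = -65 to +70 mm. The point is on that face's foot, opposite the middle of the home plate, on the board's upper face (board x = +38, y = +100 mm).
- home (a point): the point of the board, on its upper face, where the centre of the plate's underside lies when the plate is home against both fences: board x = +38 mm, y = +30 mm, z = +10 mm. Axes are those of the board; the home plate's y axis is parallel to the board's y.
- stage: beam stage fixed to the table: black pedestal under a grey platform 88 mm along its x, 168 mm along its y, upper face 60 mm above the table, with a green light port in the middle; it stands on the side of the table where the board is not. Origin at the centre of its underside.
- stage_top (a point): centre of the platform's upper face, between the stops; axes are those of the stage; the plate's y axis goes along this y. Brass stops 8 mm high stand round it: one at each end, inner faces at y = +74 and -74 mm; two on each long side, inner faces at x = +36 and -36 mm, over |y| = 48 to 74 mm. The plate fits with 4 mm to spare on every side; a 96 mm gap in each long side leaves room for a finger.
- driver: red-handled screwdriver, 150 mm long, lying between the board and the stage; a bystander, to be left alone. Origin under it
- lens_case: round blue lens case, 48 mm across, 22 mm high, between the board and the stage, on the far side; a bystander, to be left alone. Origin under it
- post_holder: upright black post holder with a steel post, 32 mm across, 88 mm high, standing in front of the robot between board and stage; a bystander, to be left alone. Origin under it
- lens_mount: upright round lens on a black post and foot, 153 mm high, on the left of the table; a bystander, to be left alone. Origin under it
- mirror_mount: upright round optic on a black post and foot, 140 mm high, on the right of the table; a bystander, to be left alone. Origin under it
- power_meter: flat grey instrument box with a dark screen, 90 x 150 x 35 mm, on the right; a bystander, to be left alone. Origin under it
- wipe_box: white box of lens wipes, 120 x 200 x 60 mm, on the left; a bystander, to be left alone. Origin under it
Mind the look-alikes: they are no part of the job. Of the things that look like the plate, the largest one is meant.

How it is judged (in metres and radians):
On the way, in this order (a step that is already met when the one before it is completed fails the run):
1. the plate lies home in the corner: within 3 mm of touching both fences, square to them within 0.03 rad, flat on the board (x of plate in the frame of home between -0.003 and 0.003 m and y of plate in the frame of home between -0.003 and 0.003 m and z of plate in the frame of home between -0.003 and 0.003 m and angle between the y axis of plate and the y axis of home, either way round below 0.03 rad), for 0.2 s.
2. the plate is held in the fingers by its grip pads (grasp point within 12 mm of the pads' middle along the plate, within 15 mm across it), lifted more than 30 mm off the board (z of plate in the frame of home above 0.03 m and contact force between the fingers and plate above 1 N and y of the grasp point in the frame of plate between -0.012 and 0.012 m and x of the grasp point in the frame of plate between -0.015 and 0.015 m), for 0.1 s.
At the end, for the whole second after the job is handed in: The plate lies flat on the platform between the stops, its centre within 6 mm of the platform's centre along both stage axes, underside within 3 mm of the platform, its long side along the platform's within 0.1 rad (either way round), level within 0.05 rad, at rest and let go (x of plate in the frame of stage_top between -0.006 and 0.006 m and y of plate in the frame of stage_top between -0.006 and 0.006 m and z of plate in the frame of stage_top between -0.003 and 0.003 m and angle between the y axis of plate and the y axis of stage_top, either way round below 0.1 rad and angle between the z axis of plate and the z axis of stage_top, either way round below 0.05 rad and angle between plate's own z axis and vertical below 0.05 rad and linear speed of plate below 0.01 m/s and contact force between the fingers and plate below 0.1 N); the robot touches nothing.
It fails at once if the plate is lifted off the board (5 to 12 mm above it) while it is more than 12 mm or 0.1 rad away from home (z of plate in the frame of home between 0.005 and 0.012 m and horizontal distance between plate and home below 0.16 m and (horizontal distance between plate and home above 0.012 m or angle between the y axis of plate and the y axis of home, either way round above 0.1 rad)).
It fails at once if the fingers touch the glass window (contact force between the fingers and window above 0.5 N).
It fails at once if the plate is dropped (moves faster than 0.4 m/s with no finger on it) (linear speed of plate above 0.4 m/s and contact force between the fingers and plate below 0.1 N).
It fails at once if a bystander is moved more than 20 mm or tipped over (distance of any of driver, lens_case, post_holder, lens_mount, mirror_mount, power_meter, wipe_box from where it was at the start of the episode above 0.02 m or angle between any of lens_case, post_holder, lens_mount, mirror_mount, power_meter, wipe_box's own z axis and vertical above 0.5 rad).
It also fails if it takes over 59 s, if anything falls off the work surface, if the arm or the gripper's body presses on something with over 40 N, if the wrist force passes 120 N, or if a joint passes its speed limit or range.

## Working session

There is one attempt and no reset: what is moved stays moved. The work goes in short steps, each a Python script; the robot and the scene stay as the last script left them, time stands still between calls to the robot, and variables do not carry over. Pictures are saved under pics/ and viewed, and the job is handed in when it is done.

```bash
mkdir -p pics
python3 - <<'E'
from station import r
import cv2,pickle
for n in ("scene","top","wrist"):
    s=r.snapshot(n); pickle.dump(s,open(f"{n}0.pkl","wb"))
    cv2.imwrite(f"pics/{n}0.png",s["frame"][:,:,::-1])
    print(n,s["fx"],s["cx"],s["cy"],s["dist_coeffs"],(-s["R"].T@s["t"]))
print(r.sense())
E
```

```text
scene 579.9826742259701 321.4334620877369 237.0736591695338 [-0.15173988  0.          0.          0.          0.        ] [ 1.69690933 -0.10635079  1.19282654]
top 573.8695938957186 323.98899491248403 239.7174324404053 [-0.00629275  0.          0.          0.          0.        ] [0.19197486 0.01932959 1.57404532]
wrist 364.706894639284 322.4618439157437 237.5986981903969 [-0.00185514  0.          0.          0.          0.        ] [0.14291493 0.58909387 0.38291193]
{'clock': 0.15, 'joints': array([ 6.51625686e+01,  5.25359727e+00,  7.05649457e+01, -1.18039388e-03,
        1.04267141e+02, -3.24830625e+00]), 'joint_vel': array([-0.0406036 , -0.04312085, -0.20707993,  0.00188257,  0.05395781,
        0.07470357]), 'joint_torque': array([ 7.58032311e-04, -4.47043741e+01, -4.06907523e+01,  6.98278612e-02,
        2.75114388e-02, -1.30603530e-04]), 'tcp_pos': array([0.22079101, 0.55795259, 0.40377296]), 'orientation': array([-1.79914389e+02, -3.71256800e-03,  1.58410582e+02]), 'contact_force': array([-0.6522232 ,  1.03447173,  0.46080511]), 'torque': array([ 0.04182939, -0.0008386 , -0.00483851]), 'opening': 0.08790265551718425}
```

```bash
ls -la .
```

```text
total 2724
drwxr-xr-x  3 agent agent   4096 Dec  6 16:50 .
drwxr-xr-x 23 root  root    4096 Dec  6 16:49 ..
drwxr-xr-x  2 agent agent   4096 Dec  6 16:50 pics
-rw-r--r--  1 agent agent 922120 Dec  6 16:50 scene0.pkl
-rw-r--r--  1 agent agent 922120 Dec  6 16:50 top0.pkl
-rw-r--r--  1 agent agent 922120 Dec  6 16:50 wrist0.pkl
```

View pics/scene0.png

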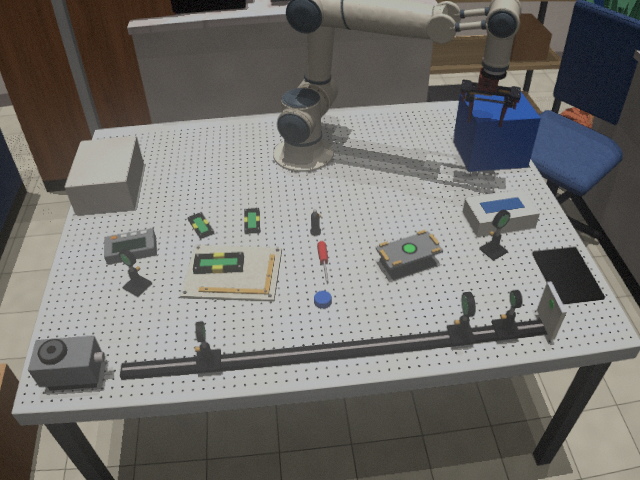

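View pics/top0.png

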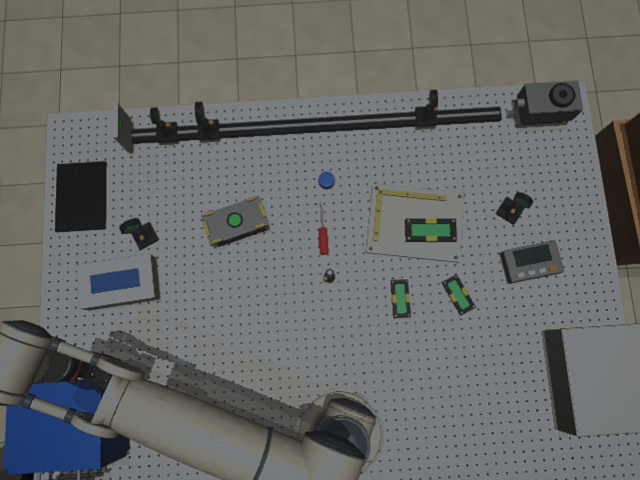

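View pics/wrist0.png

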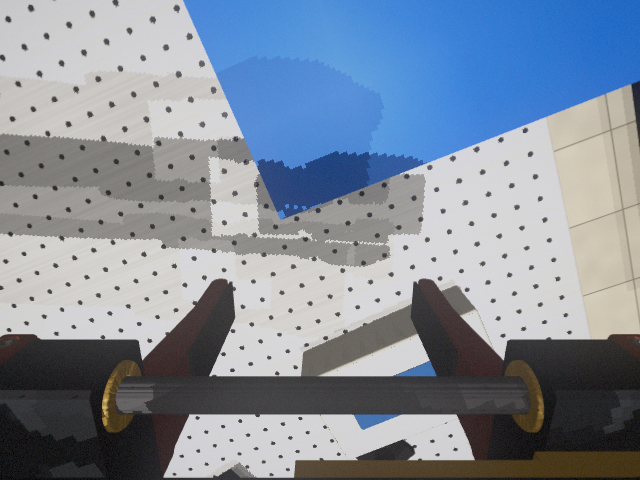

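The top view shows three look-alikes: A on the white board at (430,230), B loose at (401,298) and C loose at (459,294). A is the largest and the only one on the board, so it should be the plate. The brass fences are at the upper bar (row ~193) and the left bar (col ~378), and the stage is at (235,220). Next I'll confirm A in an enlarged crop and measure.

```bash
cat > h.py <<'E'
import numpy as np,cv2
def ray(s,uv):
    K=np.array([[s["fx"],0,s["cx"]],[0,s["fy"],s["cy"]],[0,0,1.]])
    p=cv2.undistortPoints(np.array(uv,float).reshape(-1,1,2),K,np.array(s["dist_coeffs"])).reshape(-1,2)
    d=np.c_[p,np.ones(len(p))]@s["R"]
    return -s["R"].T@s["t"],d
def onz(s,uv,z):
    c,d=ray(s,uv); return (c+d*((z-c[2])/d[:,2])[:,None])
def proj(s,X):
    K=np.array([[s["fx"],0,s["cx"]],[0,s["fy"],s["cy"]],[0,0,1.]])
    return cv2.projectPoints(np.array(X,float).reshape(-1,1,3),cv2.Rodrigues(s["R"])[0],np.array(s["t"],float),K,np.array(s["dist_coeffs"]))[0].reshape(-1,2)
def blobs(s,lo,hi,amin=20):
    """HSV mask -> list of (area, minAreaRect, centroid, mask id)"""
    hsv=cv2.cvtColor(s["frame"],cv2.COLOR_RGB2HSV)
    m=cv2.inRange(hsv,lo,hi)
    cs,_=cv2.findContours(m,cv2.RETR_EXTERNAL,cv2.CHAIN_APPROX_NONE)
    return [(cv2.contourArea(c),cv2.minAreaRect(c),c) for c in cs if cv2.contourArea(c)>amin]
E
python3 - <<'E'
import pickle,cv2
from h import *
s=pickle.load(open("top0.pkl","rb")); f=s["frame"]
a=cv2.resize(f[165:325,360:490],None,fx=4.5,fy=4.5*0.8,interpolation=cv2.INTER_CUBIC)
cv2.imwrite("pics/crop1.png",a[:600,:800,::-1])
a=cv2.resize(f[185:255,190:280],None,fx=8,fy=8,interpolation=cv2.INTER_CUBIC)
cv2.imwrite("pics/crop2.png",a[:,:,::-1])
for lab,lo,hi,z in (("green",(45,120,60),(75,255,255),.018),("yellow/brass",(18,90,80),(35,255,255),.022)):
    for ar,rc,c in blobs(s,lo,hi):
        if 130<rc[0][1]<330:
            print(lab,ar,np.round(rc[0],1),onz(s,[rc[0]],z)[0].round(3),"corners",onz(s,cv2.boxPoints(rc),z)[:,:2].round(3).tolist())
E
```

```text
green 215.5 [458.4 294.1] [ 0.342 -0.349  0.018] corners [[0.372, -0.321], [0.384, -0.344], [0.312, -0.377], [0.301, -0.354]]
green 393.0 [431.  229.5] [ 0.526 -0.293  0.018] corners [[0.545, -0.242], [0.538, -0.348], [0.507, -0.344], [0.513, -0.239]]
green 96.0 [234.5 219.5] [0.589 0.251 0.018] corners [[0.606, 0.266], [0.604, 0.235], [0.572, 0.236], [0.574, 0.267]]
yellow/brass 21.0 [452.3 297.6] [ 0.333 -0.331  0.022] corners [[0.342, -0.322], [0.346, -0.331], [0.324, -0.339], [0.321, -0.33]]
yellow/brass 21.0 [393.5 298. ] [ 0.342 -0.172  0.022] corners [[0.353, -0.169], [0.353, -0.177], [0.331, -0.175], [0.332, -0.167]]
yellow/brass 22.5 [464.3 291.2] [ 0.348 -0.365  0.022] corners [[0.356, -0.356], [0.361, -0.364], [0.341, -0.375], [0.336, -0.366]]
yellow/brass 40.0 [431. 238.] [ 0.501 -0.29   0.022] corners [[0.507, -0.277], [0.506, -0.304], [0.494, -0.303], [0.496, -0.276]]
yellow/brass 26.0 [206.4 228.6] [0.567 0.329 0.022] corners [[0.586, 0.339], [0.588, 0.331], [0.549, 0.32], [0.547, 0.327]]
yellow/brass 48.5 [430.5 220.5] [ 0.55  -0.294  0.022] corners [[0.559, -0.279], [0.557, -0.31], [0.542, -0.308], [0.544, -0.278]]
yellow/brass 27.5 [261.7 209.6] [0.612 0.174 0.022] corners [[0.63, 0.183], [0.632, 0.175], [0.594, 0.165], [0.592, 0.172]]
yellow/brass 365.0 [409.  217.8] [ 0.562 -0.235  0.022] corners [[0.506, -0.128], [0.651, -0.155], [0.619, -0.343], [0.475, -0.313]]
```

View pics/crop1.png

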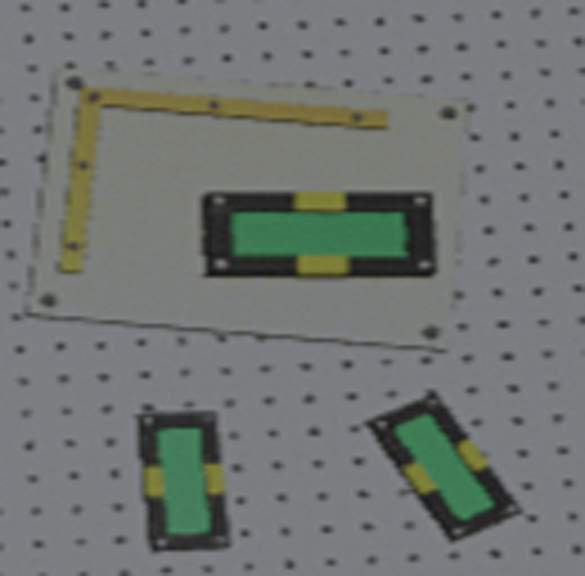

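Run:
```python
from station import r
import cv2,pickle
for p in ([.57,.165,.42],[.56,-.33,.42]):
    for y in (90,-90): print(p,y,r.inverse_kinematics(p,[180,0,y]))
r.reach([.57,.165,.42],[180,0,90]); r.wait(.3)
s=r.snapshot("wrist"); pickle.dump(s,open("w1.pkl","wb")); cv2.imwrite("pics/w1.png",s["frame"][:,:,::-1])
r.reach([.56,-.33,.42],[180,0,90]); r.wait(.3)
s=r.snapshot("wrist"); pickle.dump(s,open("w2.pkl","wb")); cv2.imwrite("pics/w2.png",s["frame"][:,:,::-1])
q=r.sense();print(q["clock"],q["tcp_pos"],q["orientation"],q["contact_force"])
```

```text
[0.57, 0.165, 0.42] 90 [ 1.28596742e+01  4.40600484e+00  6.98127402e+01 -2.54444375e-14
  1.05781255e+02  1.28596742e+01]
[0.57, 0.165, 0.42] -90 None
[0.56, -0.33, 0.42] 90 [-33.50861578  13.39560269  59.90406835   0.         106.70032896
 -33.50861578]
[0.56, -0.33, 0.42] -90 [-3.35086158e+01  1.33956027e+01  5.99040684e+01 -2.54444375e-14
  1.06700329e+02  1.46491384e+02]
4.55 [ 0.56023367 -0.3295277   0.42004294] [1.79996801e+02 1.60196223e-03 9.00435614e+01] [ 0.37218938  0.01024693 -0.76809624]
```

The crop confirms it. The plate on the board is clearly larger than the two loose ones, and it has a yellow pad at the middle of each long side.

View pics/w1.png

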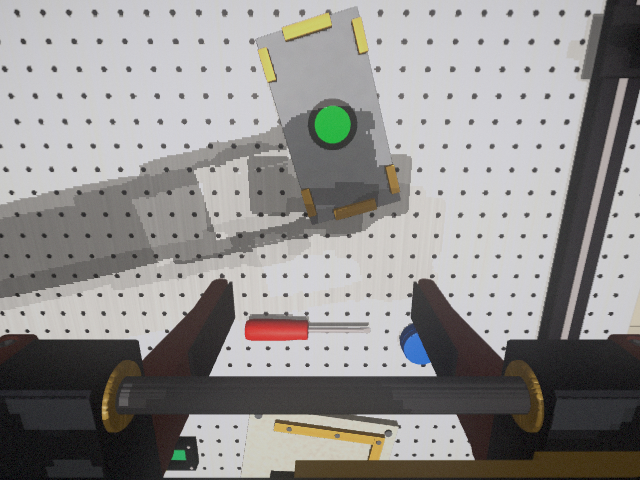

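View pics/w2.png

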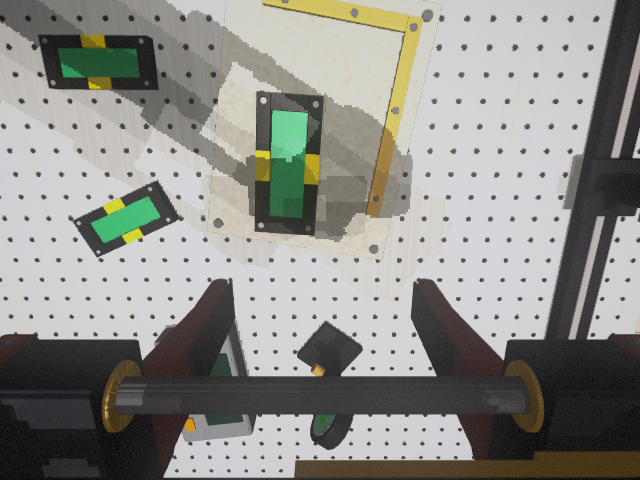

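Run:
```python
import pickle,cv2
from h import *
s=pickle.load(open("w2.pkl","rb")); f=s["frame"]
hsv=cv2.cvtColor(f,cv2.COLOR_RGB2HSV)
for p in ((400,60),(380,190),(262,165),(312,165),(262,130),(262,220),(340,170),(350,120)): print(p,hsv[p[1],p[0]])
a=cv2.resize(f[0:270,200:450],None,fx=2.2,fy=2.2,interpolation=cv2.INTER_CUBIC); cv2.imwrite("pics/crop3.png",a[:,:,::-1])
# fence
m=cv2.inRange(hsv,(17,120,60),(32,255,255)); m[:, :200]=0; m[270:]=0
n,l,st,ce=cv2.connectedComponentsWithStats(m)
for i in range(1,n):
    if st[i,4]>30: print(st[i],ce[i],onz(s,[ce[i]],.028)[0].round(4), cv2.minAreaRect(np.argwhere(l==i)[:,::-1].astype(np.float32)))
# plate dark+yellow+green region
dark=cv2.inRange(hsv,(0,0,0),(180,255,75)); d=dark.copy(); d[:,:245]=0;d[:,335:]=0;d[:80]=0;d[245:]=0
cv2.imwrite("pics/dark.png",d)
s=pickle.load(open("w1.pkl","rb")); f=s["frame"];hsv=cv2.cvtColor(f,cv2.COLOR_RGB2HSV)
m=cv2.inRange(hsv,(15,100,50),(35,255,255)); m[240:]=0
n,l,st,ce=cv2.connectedComponentsWithStats(m)
for i in range(1,n):
    if st[i,4]>30: print("stop",ce[i],onz(s,[ce[i]],.066)[0].round(4))
m=cv2.inRange(hsv,(45,120,60),(75,255,255));M=cv2.moments(m[:240],True);print("port",onz(s,[[M['m10']/M['m00'],M['m01']/M['m00']]],.06))
```

```text
(400, 60) [ 26 131 213]
(380, 190) [ 19 143 144]
(262, 165) [ 24 171 133]
(312, 165) [ 26 218 186]
(262, 130) [25 18 84]
(262, 220) [23 21 49]
(340, 170) [ 21  28 154]
(350, 120) [ 20  29 159]
[ 263    0  160  217 4506] [372.35841101  70.37194851] [ 0.6059 -0.1994  0.028 ] ((322.16534423828125, 100.05347442626953), (159.50035095214844, 203.61546325683594), 12.724355697631836)
[255 150  16  32 473] [262.21987315 165.10147992] [ 0.4988 -0.2867  0.028 ] ((262.5, 165.5), (31.0, 15.0), 90.0)
[304 154  16  31 442] [311.4638009  168.80542986] [ 0.5482 -0.2903  0.028 ] ((311.47845458984375, 168.8876953125), (14.366735458374023, 30.563980102539062), 3.1798300743103027)
stop [306.81231672  26.45894428] [0.5562 0.3234 0.066 ]
stop [359.40509915  35.31161473] [0.599 0.317 0.066]
stop [266.67610063  64.39937107] [0.5224 0.2954 0.066 ]
stop [392.12449799 178.75502008] [0.6324 0.2002 0.066 ]
stop [308.33191489 201.9787234 ] [0.5557 0.1787 0.066 ]
stop [354.8125     208.65208333] [0.5991 0.1723 0.066 ]
port [[0.57754865 0.24768633 0.06      ]]
```

View pics/crop3.png

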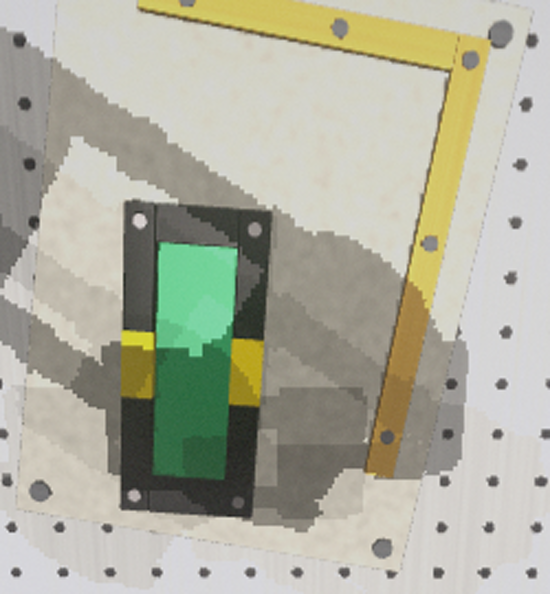

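View pics/dark.png

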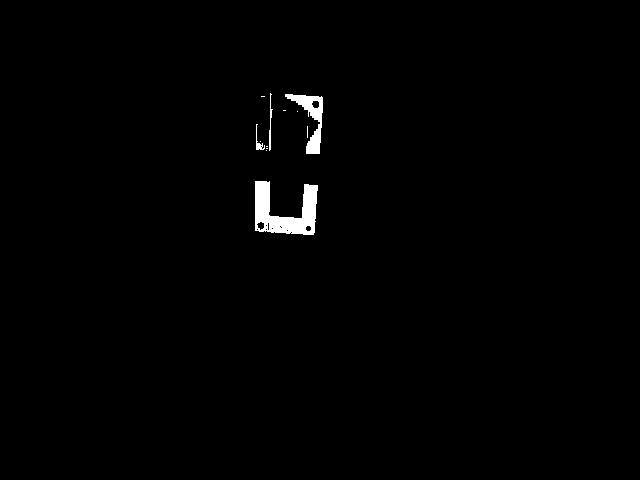

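Run:
```python
import pickle,cv2
from h import *
s=pickle.load(open("w2.pkl","rb")); f=s["frame"]
pc=np.array([[125,203],[271,209],[252,516],[121,510]])/2.2+[200,0]-.25
P=onz(s,pc,.028); print(P.round(4)); print("sides",[round(np.linalg.norm(P[i]-P[(i+1)%4]),4) for i in range(4)],"centre",P.mean(0).round(4))
hsv=cv2.cvtColor(f,cv2.COLOR_RGB2HSV)
m=cv2.inRange(hsv,(15,95,60),(33,255,255)); m[:, :250]=0; m[215:]=0; m[148:190,250:325]=0
n,l,st,_=cv2.connectedComponentsWithStats(m); l=(l==1+np.argmax(st[1:,4]))
Lp=[(np.flatnonzero(l[v])[0]-.5,v) for v in range(45,205)]
Sp=[(u,np.flatnonzero(l[:,u])[-1]+.5) for u in range(275,395)]
def ln(pts,z):
    X=onz(s,pts,z)[:,:2].astype(np.float32); return cv2.fitLine(X,cv2.DIST_HUBER,0,.001,.001).ravel()
for z in (.010,.016):
    a=ln(Lp,z);b=ln(Sp,z)
    A=np.c_[a[:2],-b[:2]]; t=np.linalg.solve(A,b[2:]-a[2:]); c=a[2:]+t[0]*a[:2]
    ey=a[:2]*np.sign(a[1]); ex=b[:2]*np.sign(b[0])
    yaw1=np.degrees(np.arctan2(-ey[0],ey[1])); yaw2=np.degrees(np.arctan2(ex[1],ex[0]))
    print(z,"corner",c,"yaw",yaw1,yaw2)
    # corner at board(70,100), home(38,30)
    y=np.radians((yaw1+yaw2)/2); X=np.array([np.cos(y),np.sin(y)]);Y=np.array([-X[1],X[0]])
    print(" home",c-.032*X-.07*Y)
    # fence far ends
    print(" board corner LR proj (px)",proj(s,[[*(c+.03*X-.23*Y),.01],[*(c-.17*X-.23*Y),.01]]))
```

```text
[[ 0.4968 -0.2182  0.028 ]
 [ 0.5598 -0.2207  0.028 ]
 [ 0.5506 -0.3594  0.028 ]
 [ 0.4874 -0.3564  0.028 ]]
sides [np.float64(0.063), np.float64(0.139), np.float64(0.0633), np.float64(0.1385)] centre [ 0.5237 -0.2887  0.028 ]
0.01 corner [ 0.61304444 -0.30041808] yaw -9.985133 -68.89102
 home [ 0.54386336 -0.33415207]
 board corner LR proj (px) [[266.04527612 337.36141304]
 [123.1508817  238.64063168]]
0.016 corner [ 0.6122238  -0.29957306] yaw -9.985126 -68.891
 home [ 0.5430428 -0.3333071]
 board corner LR proj (px) [[265.34360236 336.76067373]
 [122.29621959 237.92273036]]
```

Run:
```python
import pickle,cv2
from h import *
s=pickle.load(open("w2.pkl","rb")); f=s["frame"]
hsv=cv2.cvtColor(f,cv2.COLOR_RGB2HSV)
m=cv2.inRange(hsv,(15,95,60),(33,255,255)); m[:, :250]=0; m[148:190,250:325]=0; m[260:]=0
n,l,st,_=cv2.connectedComponentsWithStats(m); l=(l==1+np.argmax(st[1:,4]))
Lp=[(np.flatnonzero(l[v])[0]-.5,v) for v in range(45,205)]
Sp=[(u,np.flatnonzero(l[:100,u])[-1]+.5) for u in range(275,365)]
def ln(pts,z):
    X=onz(s,pts,z)[:,:2].astype(np.float32); return cv2.fitLine(X,cv2.DIST_HUBER,0,.001,.001).ravel()
for z in (.010,.016):
    a=ln(Lp,z);b=ln(Sp,z)
    A=np.c_[a[:2],-b[:2]]; t=np.linalg.solve(A,b[2:]-a[2:]); c=a[2:]+t[0]*a[:2]
    ey=a[:2]*np.sign(a[1]); ex=b[:2]*np.sign(b[0])
    yaw1=np.degrees(np.arctan2(-ey[0],ey[1])); yaw2=np.degrees(np.arctan2(ex[1],ex[0]))
    y=np.radians((yaw1+yaw2)/2); X=np.array([np.cos(y),np.sin(y)]);Y=np.array([-X[1],X[0]])
    print(z,"corner",c,"yaw",yaw1,yaw2,"home",c-.032*X-.07*Y)
    print(" board lower corners proj (px)",proj(s,[[*(c+.03*X-.23*Y),.01],[*(c-.17*X-.23*Y),.01]]).round(1).tolist())
    print(" fence low end",proj(s,[[*(c-.18*Y),z]]).round(1).tolist())
```

```text
0.01 corner [ 0.63709223 -0.16382918] yaw -9.985133 -9.833834 home [ 0.5935232  -0.22727789]
 board lower corners proj (px) [[381.8, 260.0], [206.4, 231.0]]
 fence low end [[365.1, 213.6]]
0.016 corner [ 0.635901   -0.16508895] yaw -9.985126 -9.833833 home [ 0.59233195 -0.22853766]
 board lower corners proj (px) [[380.7, 261.0], [205.5, 232.1]]
 fence low end [[364.6, 216.1]]
```

The measurements agree with the given sizes: plate sides 63×139 mm, the board corner reprojects within 1 px, and the stage port matches the midpoint of the stops within 0.3 mm.

- **Plate:** (0.5236, -0.2886), yaw -3.5°
- **Home:** (0.5935, -0.2273), yaw -9.9°
- **Stage:** (0.5776, 0.2478), yaw 15.8°

Next I'll grip the plate by its pads and drag it along the board.

Run:
```python
from station import r
import cv2,pickle
import numpy as np
def st(t):
    q=r.sense();print(t,round(q["clock"],2),q["tcp_pos"].round(4),q["orientation"].round(2),"F",q["contact_force"].round(1),"op",round(q["opening"],4))
Z=.2015
r.reach([.5236,-.2886,.27],[180,0,86.5]); st("above")
r.servo_line([.5236,-.2886,Z],speed=.08); r.wait(.2); st("down")
r.grab(15); r.wait(.2); st("grip")
y=np.radians(-9.9);X=np.array([np.cos(y),np.sin(y)]);Y=np.array([-X[1],X[0]])
p=np.array([.5935,-.2273])-.008*X-.010*Y
r.servo_line([*p,Z],rotation=[180,0,80.1],speed=.05); r.wait(.2); st("near")
s=r.snapshot("wrist"); cv2.imwrite("pics/w3.png",s["frame"][:,:,::-1]); 
s=r.snapshot("top"); pickle.dump(s,open("t3.pkl","wb"));cv2.imwrite("pics/t3.png",cv2.resize(s["frame"][150:280,340:500],None,fx=4,fy=4)[:,:,::-1])
```

```text
above 5.23 [ 0.524  -0.2889  0.2715] [1.799e+02 6.000e-02 8.652e+01] F [-0.6 -0.9  1. ] op 0.0878
down 6.44 [ 0.5238 -0.2887  0.2022] [1.7994e+02 3.0000e-02 8.6500e+01] F [-0.3 -1.2 -0.3] op 0.0877
grip 7.14 [ 0.5236 -0.2886  0.2016] [179.99   0.    86.5 ] F [0.3 0.2 0.1] op 0.0635
near 9.09 [ 0.5839 -0.2358  0.2016] [ 1.7998e+02 -1.0000e-02  8.0100e+01] F [-0.1 -0.9  1.1] op 0.0637
```

View pics/w3.png

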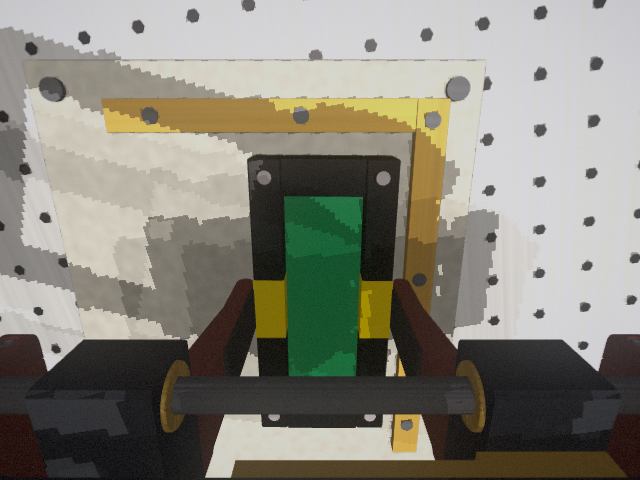

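View pics/t3.png

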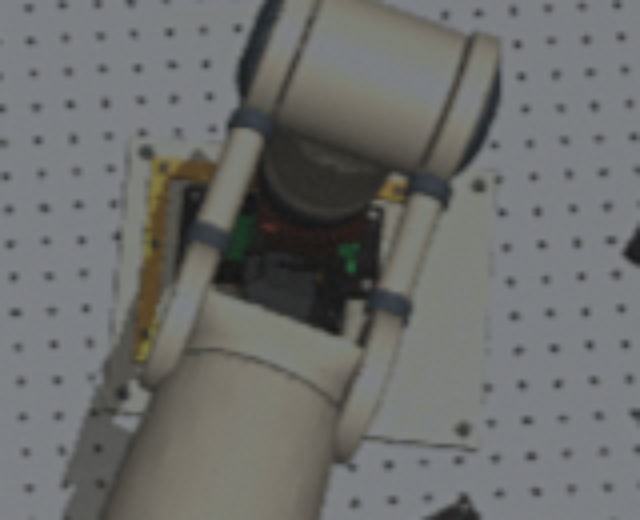

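The wrist view shows the plate gripped on its pads (yellow at (270,308) and (376,308)), square to the fences with small gaps left on both sides. I'll push it into both fences in small steps, stopping on force.

Run:
```python
from station import r
import cv2,pickle
import numpy as np
Z=.2015
y=np.radians(-9.9);X=np.array([np.cos(y),np.sin(y)]);Y=np.array([-X[1],X[0]])
H=np.array([.5935,-.2273])
def rd(lab):
    q=r.sense();d=q["tcp_pos"][:2]-H;f=q["contact_force"]
    print(lab,round(q["clock"],2),"rel mm",round(1e3*d@X,2),round(1e3*d@Y,2),"z",q["tcp_pos"][2].round(4),"Fx,Fy",round(f[:2]@X,1),round(f[:2]@Y,1),"Fz",f[2].round(1)); return f[:2]@X,f[:2]@Y
a,b=-.008,-.010
def go(): r.servo_line([*(H+a*X+b*Y),Z],speed=.03); r.wait(.12)
for a in (-.004,-.003,-.002,-.001,0,.001,.002,.003,.004):
    go(); fx,fy=rd("x")
    if fx<-8: break
a-=.0005
for b in (-.006,-.004,-.003,-.002,-.001,0,.001,.002,.003,.004):
    go(); fx,fy=rd("y")
    if fy<-8: break
s=r.snapshot("wrist"); pickle.dump(s,open("w4.pkl","wb")); cv2.imwrite("pics/w4.png",s["frame"][:,:,::-1])
```

```text
x 9.59 rel mm -3.85 -9.89 z 0.2016 Fx,Fy -0.7 0.3 Fz 3.0
x 9.96 rel mm -3.08 -9.91 z 0.2016 Fx,Fy -3.7 1.4 Fz 3.8
x 10.32 rel mm -1.98 -10.0 z 0.2015 Fx,Fy -3.2 0.2 Fz 4.7
x 10.69 rel mm -0.95 -10.06 z 0.2016 Fx,Fy -3.2 -0.3 Fz 4.8
x 11.06 rel mm 0.04 -10.07 z 0.2015 Fx,Fy -3.6 -0.4 Fz 4.3
x 11.43 rel mm 0.7 -10.13 z 0.2015 Fx,Fy -6.1 -1.5 Fz 5.8
x 11.79 rel mm 1.27 -10.34 z 0.2015 Fx,Fy -9.1 -1.1 Fz 6.8
y 12.19 rel mm 1.0 -7.14 z 0.2014 Fx,Fy -5.2 -4.6 Fz 5.7
y 12.56 rel mm 0.98 -5.51 z 0.2014 Fx,Fy -5.6 -5.7 Fz 5.1
y 12.93 rel mm 0.97 -4.7 z 0.2015 Fx,Fy -5.9 -7.3 Fz 4.7
y 13.29 rel mm 0.98 -3.77 z 0.2015 Fx,Fy -5.9 -7.1 Fz 4.7
y 13.66 rel mm 0.98 -2.77 z 0.2015 Fx,Fy -6.0 -6.4 Fz 4.8
y 14.03 rel mm 0.99 -1.79 z 0.2015 Fx,Fy -6.2 -8.1 Fz 5.8
```

View pics/w4.png

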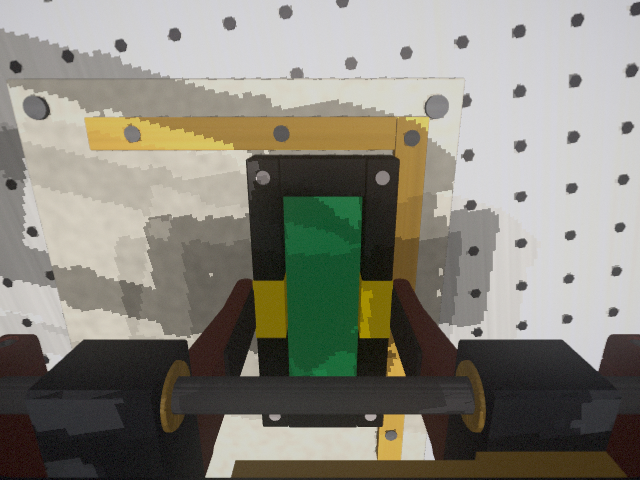

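The long side is against its fence. A small gap to the short fence remains near row 153, because sliding friction tripped the force stop early. I'll keep going in y.

Run:
```python
from station import r
import cv2,pickle
import numpy as np
Z=.2015
y=np.radians(-9.9);X=np.array([np.cos(y),np.sin(y)]);Y=np.array([-X[1],X[0]])
H=np.array([.5935,-.2273])
def rd(lab):
    q=r.sense();d=q["tcp_pos"][:2]-H;f=q["contact_force"]
    print(lab,round(q["clock"],2),"rel mm",round(1e3*d@X,2),round(1e3*d@Y,2),"Fx,Fy",round(f[:2]@X,1),round(f[:2]@Y,1),"Fz",f[2].round(1)); return f[:2]@X,f[:2]@Y
a=.0015
for b in (0.,.001,.002,.003,.004,.005):
    r.servo_line([*(H+a*X+b*Y),Z],speed=.03); r.wait(.12); fx,fy=rd("y")
    if fy<-16: break
s=r.snapshot("wrist"); pickle.dump(s,open("w5.pkl","wb")); cv2.imwrite("pics/w5.png",cv2.resize(s["frame"][90:450,220:460],None,fx=1.66,fy=1.66)[:,:,::-1])
```

```text
y 14.44 rel mm 0.97 -1.79 Fx,Fy -5.3 -7.7 Fz 5.6
y 14.81 rel mm 0.99 -0.76 Fx,Fy -6.2 -7.1 Fz 6.1
y 15.18 rel mm 0.96 0.21 Fx,Fy -5.6 -6.4 Fz 5.1
y 15.54 rel mm 0.98 0.87 Fx,Fy -5.0 -8.7 Fz 5.0
y 15.91 rel mm 0.96 1.19 Fx,Fy -5.2 -11.8 Fz 4.8
y 16.27 rel mm 0.93 1.59 Fx,Fy -5.3 -13.2 Fz 4.2
```

View pics/w5.png

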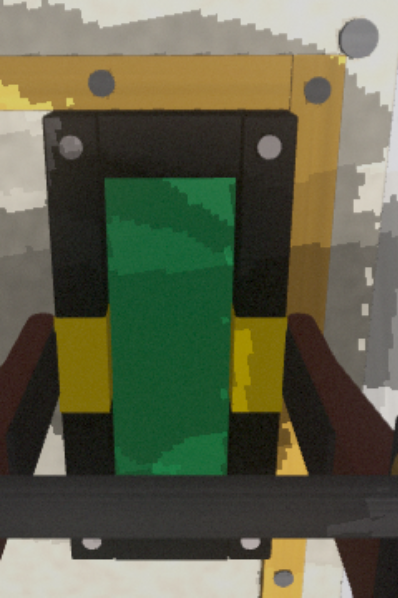

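Force built up against both fences and the gaps have closed. I'll release, back off and check from above before gripping again.

Run:
```python
from station import r
import cv2,pickle
from h import *
p=r.sense()["tcp_pos"]
r.let_go(); r.wait(.2)
r.servo_line([p[0],p[1],.27],speed=.15)
r.servo_line([.60,-.31,.36],speed=.25); r.wait(.3)
s=r.snapshot("wrist"); pickle.dump(s,open("w6.pkl","wb")); cv2.imwrite("pics/w6.png",s["frame"][:,:,::-1])
print(r.sense()["clock"])
hsv=cv2.cvtColor(s["frame"],cv2.COLOR_RGB2HSV)
m=cv2.inRange(hsv,(17,150,50),(32,255,255))
n,l,st,ce=cv2.connectedComponentsWithStats(m)
for i in range(1,n):
    if st[i,4]>60: print(st[i],ce[i].round(1),onz(s,[ce[i]],.028)[0].round(4))
```

```text
18.7083
[  0 105  13  16 127] [  4.  113.3] [ 0.3606 -0.175   0.028 ]
[ 321  104   33  107 2044] [339.7 147.5] [ 0.6236 -0.2483  0.028 ]
[259 109  20  39 710] [268.8 127.9] [ 0.5692 -0.223   0.028 ]
[  0 150  29  16 328] [ 13.2 157.2] [ 0.3532 -0.2091  0.028 ]
[ 49 276  22  19 219] [ 59.5 285.3] [ 0.3462 -0.3269  0.028 ]
[ 75 305  24  18 211] [ 86.5 313.1] [ 0.3605 -0.3589  0.028 ]
[102 378  31  54 602] [112.9 411.3] [ 0.3456 -0.4741  0.028 ]
[513 389  31  43 455] [532.6 416.3] [ 0.7805 -0.5554  0.028 ]
[ 489  451  151   27 3006] [574.9 464.7] [ 0.8266 -0.6311  0.028 ]
```

View pics/w6.png

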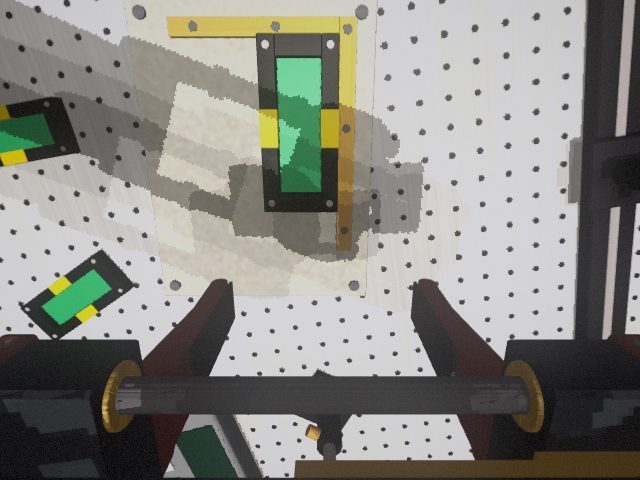

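Run:
```python
import pickle,cv2
from h import *
s=pickle.load(open("w6.pkl","rb"))
cv2.imwrite("pics/c6.png",cv2.resize(s["frame"][10:220,240:370],None,fx=2.8,fy=2.8,interpolation=cv2.INTER_CUBIC)[:,:,::-1])
```

```text
(no output)
```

View pics/c6.png

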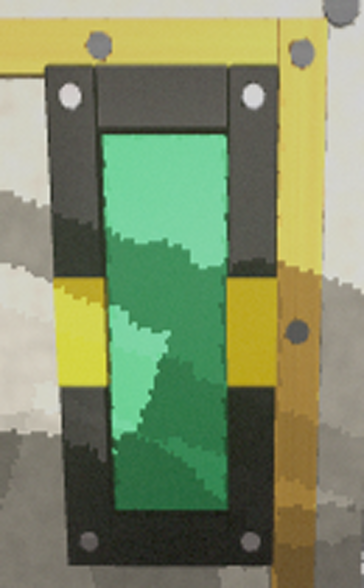

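Run:
```python
import pickle,cv2
from h import *
s=pickle.load(open("w6.pkl","rb"))
P=onz(s,np.array([[45,66],[278,66],[273,565],[68,565]])/2.8+[240,10]-.3,.028)[:,:2]
y=np.radians(-9.9);X=np.array([np.cos(y),np.sin(y)]);Y=np.array([-X[1],X[0]])
H=np.array([.5935,-.2273])
print((1e3*np.c_[(P-H)@X,(P-H)@Y]).round(1)); c=P.mean(0);print(c,[(c-H)@X*1e3,(c-H)@Y*1e3])
e=P[1]-P[2];print("yaw R edge",np.degrees(np.arctan2(-e[0],e[1])));e=P[1]-P[0];print("top edge",np.degrees(np.arctan2(e[1],e[0])))
# fence outer edges at top z .016 -> outer face board x=84, y=114
F=onz(s,np.array([[325,100],[319,540]])/2.8+[240,10]-.3,.016)[:,:2];print("long outer x (84-38=46)",((F-H)@X*1e3).round(1))
F=onz(s,np.array([[20,18],[270,20]])/2.8+[240,10]-.3,.016)[:,:2];print("short outer y (114-30=84)",((F-H)@Y*1e3).round(1))
```

```text
[[-31.6  68.8]
 [ 31.6  68.7]
 [ 31.9 -69.8]
 [-32.  -69.9]]
[ 0.59337939 -0.22781712] [np.float64(-0.02991081438878048), np.float64(-0.5301526095658521)]
yaw R edge -9.76530508002658
top edge -9.94334597343424
long outer x (84-38=46) [45.5 47. ]
short outer y (114-30=84) [83.2 82.6]
```

The plate is home: centre within about 0.6 mm and yaw within 0.2°. Now I'll grip the pads, lift, and carry it over the stage.

Run:
```python
from station import r
import cv2,pickle
import numpy as np
def st(t):
    q=r.sense();print(t,round(q["clock"],2),q["tcp_pos"].round(4),q["orientation"].round(2),"F",q["contact_force"].round(1),"op",round(q["opening"],4))
G=[.5937,-.2275]
r.servo_line([*G,.27],rotation=[180,0,80.1],speed=.25); r.servo_line([*G,.201],speed=.08); r.wait(.2); st("down")
r.grab(35); r.wait(.3); st("grip")
r.servo_line([*G,.26],speed=.06); r.wait(.3); st("lift")
s=r.snapshot("wrist"); cv2.imwrite("pics/w7.png",s["frame"][:,:,::-1])
if r.sense()["opening"]>.055:
    r.servo_line([*G,.36],speed=.15)
    r.servo_line([.5776,.2478,.33],rotation=[180,0,105.8],speed=.2); r.wait(.2)
    r.servo_line([.5776,.2478,.275],speed=.08); r.wait(.3); st("hover")
    s=r.snapshot("wrist"); pickle.dump(s,open("w8.pkl","wb")); cv2.imwrite("pics/w8.png",s["frame"][:,:,::-1])
    s=r.snapshot("scene"); pickle.dump(s,open("s8.pkl","wb")); cv2.imwrite("pics/s8.png",cv2.resize(s["frame"][190:310,330:480],None,fx=4,fy=4)[:,:,::-1])
```

```text
down 20.56 [ 0.5939 -0.2276  0.2018] [1.7993e+02 2.0000e-02 8.0100e+01] F [-0.8  0.5 -0.6] op 0.088
grip 21.36 [ 0.5937 -0.2275  0.201 ] [179.99   0.    80.1 ] F [-0.   0.   0.3] op 0.0639
lift 22.79 [ 0.5937 -0.2275  0.2597] [-1.7998e+02 -1.0000e-02  8.0100e+01] F [ 0.7 -0.8 -2.6] op 0.0636
hover 27.52 [0.5777 0.2478 0.2756] [179.95  -0.   105.8 ] F [-0.3 -0.5 -3.1] op 0.0637
```

View pics/w8.png

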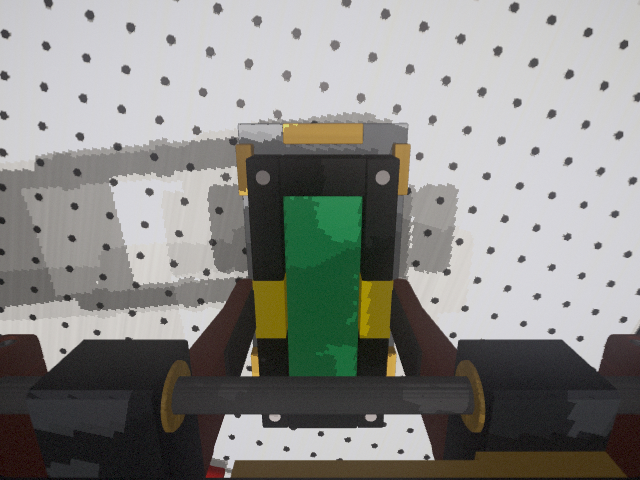

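View pics/s8.png

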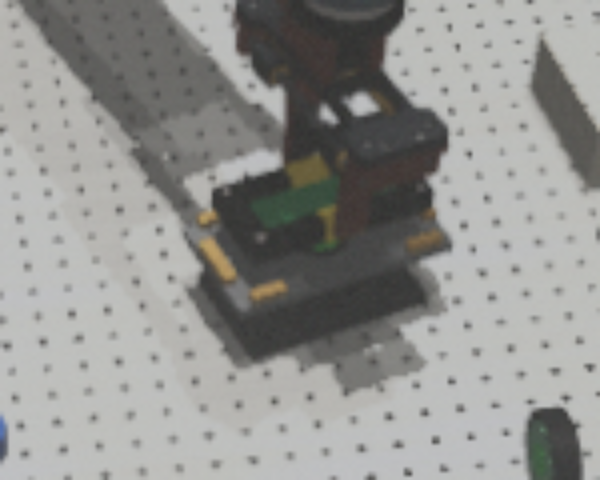

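The view is symmetric: side stops at (244,168) and (402,168), plate middle at col 323. Before lowering I'll compare where the far end stop appears with its predicted position.

Run:
```python
import pickle,cv2
from h import *
s=pickle.load(open("w8.pkl","rb"))
y=np.radians(15.8);X=np.array([np.cos(y),np.sin(y)]);Y=np.array([-X[1],X[0]]);C=np.array([.5776,.2478])
hsv=cv2.cvtColor(s["frame"],cv2.COLOR_RGB2HSV)
m=cv2.inRange(hsv,(12,90,60),(35,255,255)); m[200:]=0
n,l,st,ce=cv2.connectedComponentsWithStats(m)
for i in range(1,n):
    if st[i,4]>60:
        P=onz(s,[ce[i],[ce[i][0],st[i][1]]],.068)[:,:2]; print(st[i],"stage mm ctr,top edge",((P-C)@np.c_[X,Y]*1e3).round(1).tolist())
pc=onz(s,[[247,155],[400,155]],.275-.163-.028+.0281+.0)[:,:2]
zt=.275-.191+.018
pc=onz(s,[[247,155],[400,155]],zt)[:,:2];print("plate far corners stage mm",((pc-C)@np.c_[X,Y]*1e3).round(1))
```

```text
[ 283  123   80   21 1661] stage mm ctr,top edge [[-0.1, 78.9], [-0.1, 83.6]]
[236 144  18  52 564] stage mm ctr,top edge [[-40.7, 62.9], [-39.9, 73.7]]
[392 144  18  51 595] stage mm ctr,top edge [[40.1, 62.8], [39.4, 73.6]]
plate far corners stage mm [[-31.2  71.2]
 [ 31.6  71.1]]
```

Run:
```python
from station import r
import cv2,pickle
import numpy as np
def st(t):
    q=r.sense();print(t,round(q["clock"],2),q["tcp_pos"].round(4),"F",q["contact_force"].round(1),"op",round(q["opening"],4)); return q["contact_force"][2]
y=np.radians(15.8);P=np.array([.5776,.2478])-.0005*np.array([-np.sin(y),np.cos(y)])
r.servo_line([*P,.255],speed=.04); r.wait(.2); f0=st("a")
for z in (.2535,.2525,.2515,.251,.2505,.250,.2495):
    r.servo_line([*P,z],speed=.02); r.wait(.15); f=st("z")
    if f-f0>2.5: break
r.let_go(); r.wait(.3); st("open")
r.servo_line([*P,.33],speed=.1)
r.servo_line([.60,.17,.40],rotation=[180,0,105.8],speed=.25); r.wait(.3)
s=r.snapshot("wrist"); pickle.dump(s,open("w9.pkl","wb")); cv2.imwrite("pics/w9.png",s["frame"][:,:,::-1])
s=r.snapshot("scene"); cv2.imwrite("pics/s9.png",s["frame"][:,:,::-1]); st("end")
```

```text
a 28.48 [0.5778 0.2474 0.2555] F [-0.3 -0.5 -1.1] op 0.0639
z 28.88 [0.5777 0.2473 0.2535] F [-0.4 -0.1 -3.9] op 0.0634
z 29.27 [0.5777 0.2473 0.2525] F [ 0.4  0.  -1.9] op 0.0636
z 29.68 [0.5777 0.2474 0.2515] F [ 0.1 -0.2 -2.3] op 0.064
z 30.07 [0.5778 0.2473 0.251 ] F [ 0.  -0.2 -2.5] op 0.0631
z 30.48 [0.5777 0.2473 0.251 ] F [-1.8 -0.8  2.3] op 0.0635
open 31.36 [0.5777 0.2473 0.2505] F [-0.   0.6 -1.6] op 0.0878
end 33.27 [0.5998 0.1706 0.3993] F [-0.5  0.2  0.1] op 0.0876
```

View pics/w9.png

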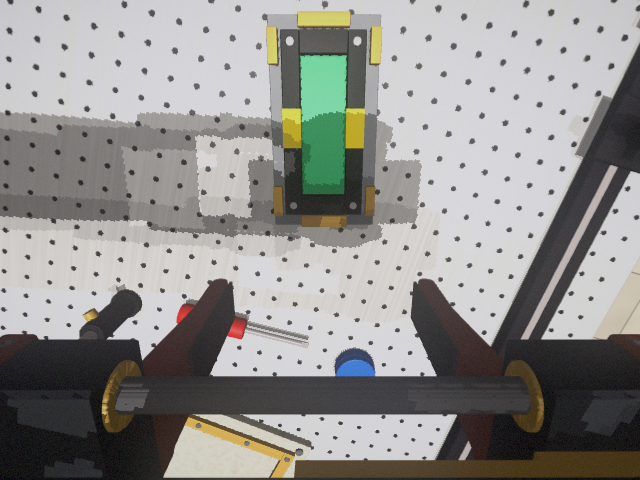

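View pics/s9.png

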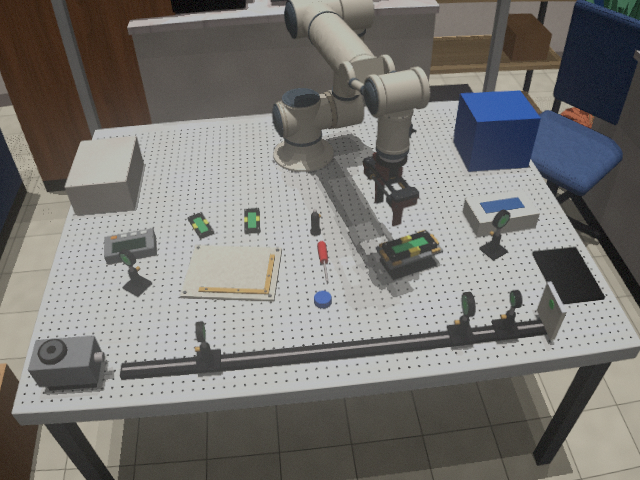

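The plate lies between the stops with its pads at (291,128) and (355,128). The bystanders look unmoved. One numeric check, then I'll hand in.

Run:
```python
from station import r
import pickle
from h import *
s=pickle.load(open("w9.pkl","rb"))
y=np.radians(15.8);X=np.array([np.cos(y),np.sin(y)]);Y=np.array([-X[1],X[0]]);C=np.array([.5776,.2478])
P=onz(s,[[280,29],[366,29],[361,215],[283,215]],.078)[:,:2]
rel=(P-C)@np.c_[X,Y]*1e3; print(rel.round(1).tolist(),rel.mean(0).round(1))
c=rel.mean(0)
if abs(c).max()<4.5: r.hand_in(); print("handed in")
```

```text
[[-32.1, 69.2], [30.8, 69.1], [31.6, -70.7], [-34.4, -70.8]] [-1.  -0.8]
the job is handed in; nothing more can be done
handed in
```

I slid the plate home by its grip pads, lifted it, laid it on the stage between the stops and let go. I handed the job in about 33 s into the 59 s allowed; no verdict was reported.

**Home:** an overhead picture after release put the centre about 0.6 mm from home and square to the fences within about 0.2°. It was against both fences by force and by sight.

**Lift and placing:** I regripped at 35 N and lifted. I lowered it in steps until contact, then opened the fingers. The last picture puts the centre about (-1.0, -0.8) mm from the platform's centre, with corners close to the expected ±32 and ±70 mm. The worst corner was about 2.4 mm off, which I put down to reading pixels by hand.

**Other things on the table:** by eye, nothing else had moved in the final views, and the gripper was clear.

**Checks that disagreed:** my first push towards the short fence stopped early because sliding friction passed the force threshold. The picture showed the gap, and I closed it by pushing on. In that push the force only reached about 13 N, short of my 16 N stop, so I relied on the picture for contact there.

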